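# Tuck a head flashing under a lapped shingle and hold it down

## Task

On the roof sample, tuck the bent metal flashing under the middle cedar shingle: slide its leading edge up over the bare black underlay between the two lower shingles and in under the middle shingle until the red lap line runs along that shingle's lower edge, square to it, without prising the shingle up. Then press it flat on the underlay with a moderate, steady push (roughly 10 N) and finish while holding it like that, as one does while the bedding grabs: do not let go of it at the end. Leave the other things on the bench where they are.

Things in the scene. Friction and masses are not known exactly. Their poses are not given: they have to be found in the camera images.
- flashing: L-shaped flashing, grey sheet metal, about 0.16 kg. Flat base leg 100 (x) by 120 (y) by 3 mm; upright leg along its rear (-x) edge, 47 mm high, its top folded into a welt 8.5 mm thick: grip that from above, fingers closing along x. Red lap line across the base 45 mm behind the leading (+x) edge. Origin: middle of the base's underside; z up. Starts flat on the bench, +x ahead within 26 degrees.
- lap_line (a point): Middle of the red lap line, on the upper face of the flashing's base leg: at (5, 0, 3) mm from the flashing's origin; axes as the flashing's.
- lead_edge (a point): Middle of the flashing's leading edge, at its underside: at (50, 0, 0) mm from the flashing's origin; axes as the flashing's.
- welt (a point): Middle of the folded welt of the flashing, the grip: at (-51, 0, 33) mm from the flashing's origin; axes as the flashing's. The 8.5 mm thick welt reaches 13 mm above and below this point and 60 mm to either side along y.
- roof_deck: Plywood board of the roof sample with black underlay on top, 230 (x) by 280 (y) by 20 mm, heavy and fixed on the bench. Origin: middle of its underside, on the bench; +x points up the roof (away from the robot), z up. The underlay's upper face is 20 mm above the origin.
- courses: Fixed cedar shingles, 8 mm thick. Origin on the underlay's face below the middle of the middle shingle's lower edge; +x up the roof, z up. Lower course: two shingles, at y = 72 to 135 mm either side, x = -107 to 45 mm, with bare underlay 144 mm wide between them, the pocket. Upper course on top of these, 8 to 16 mm above the underlay, lower edges at x = 0. A batten closes the pocket at x = 95 mm.
- shingle (a joint): Middle shingle of the upper course, 160 wide (y), 100 long, 8 mm thick, nailed at its head: angle (rad) it is prised up about its head; 0 = lying on the lower shingles, with an 8 mm gap over the bare underlay for the 3 mm base leg. A spring and its weight hold it down (about 4 N at its lower edge). 0.07 rad lifts that edge by 7 mm.
- shingle_tail (a point): Middle of the lower edge of the middle shingle, on its underside, 8 mm above the underlay; +x points up the roof, y along the edge.
- tape_measure: Yellow and black pocket tape measure, 64x75x30 mm, near the bench's front edge: a bystander, leave it. Origin: centre of its underside.
- spirit_level: Short silver spirit level, 22x214x42 mm, at the left edge of the bench: a bystander, leave it. Origin: centre of its underside.
- cartridge: White sealant cartridge with nozzle, 319x51x51 mm, lying right of the roof sample: a bystander, leave it. Origin: centre of its underside.
- seam_roller: Seam roller with blue handle, 40x192x31 mm, near the bench's front edge, right of the clamp: a bystander, leave it. Origin: centre of its underside.

How it is judged:
On the way, in this order (a step that is already met when the one before it is completed fails the run):
1. the flashing is lifted clear of the bench (height (world z) of flashing above 0.035 m), for 0.1 s.
2. the leading edge has gone 10 mm or more in under the middle shingle, the shingle not prised up (x of lead_edge in the frame of shingle_tail above 0.01 m and z of lead_edge in the frame of shingle_tail below 0 m and value of joint shingle below 0.07 rad), for 0.1 s.
At the end, for the whole second after the job is handed in: Lap line within 8 mm of the middle shingle's lower edge and 20 mm of its middle, square within 5 deg; flashing flat within 2.3 deg, leading edge within 4 mm of the underlay; shingle down (under 0.03 rad); fingers still holding or pressing it, 4 to 35 N on the deck, at rest (x of lap_line in the frame of courses between -0.008 and 0.008 m and y of lap_line in the frame of courses between -0.02 and 0.02 m and angle between the x axis of flashing and the x axis of courses, either way round below 0.09 rad and angle between flashing's own z axis and vertical below 0.04 rad and z of lead_edge in the frame of courses below 0.004 m and height (world z) of lap_line below 0.027 m and value of joint shingle below 0.03 rad and contact force between flashing and roof_deck between 4 and 35 N and contact force between the fingers and flashing above 1.5 N and linear speed of flashing below 0.01 m/s); the arm keeps its last pose, push and grip.
It fails at once if the middle shingle is prised up by more than 0.07 rad (7 mm at its lower edge) (value of joint shingle above 0.07 rad).
It fails at once if the flashing is rammed onto the deck (more than 60 N) (contact force between flashing and roof_deck above 60 N).
It fails at once if a tool lying on the bench is moved by more than 25 mm (distance of any of tape_measure, spirit_level, cartridge, seam_roller from where it was at the start of the episode above 0.025 m).
It also fails if it takes over 42 s, if anything falls off the work surface, if the arm or the gripper's body presses on something with over 40 N, if the wrist force passes 120 N, or if a joint passes its speed limit or range.

## Robot

A 6-joint arm with a two-finger parallel gripper is mounted at the origin on a cart in front of the work surface, level with it; the furniture and walls round the work are solid. World frame = base frame: x ahead of the robot, y to its left, z up, the work surface at z = 0. Lengths are in m, angles in rad, forces in N, time in s.
With the tool pointing down it reaches from about 0.4 to 0.925 m from the base axis. Payload 3.4 kg.
Tool frame: the origin (TCP) lies between the finger pads; the fingertips stand 17 mm ahead of it and the grasp point (between the pads) lies 2 mm behind it; z points along the fingers, y is the line along which they close (so a half turn about z gives the same grasp; the last joint's range is limited). The gripper opens to 85 mm and grips with 20 to 120 N. Pads are 22 mm wide; open, the fingers measure 114 mm over their backs; the gripper's body (76 mm by 85 mm) begins 54 mm behind the grasp point. The pads swing forward as they close: fully open they stand 13 mm farther back than shut.
Start: joints at [-1.415, 0.307, 1.506, -0, 1.328, -0.073], TCP at [0.13, -0.56, 0.248] pointing down, gripper open.
Joint ranges: [-3.12, 3.12], [-1.05, 2.28], [0.14, 2.33], [-1.42, 4.57], [0.1, 2.73], [-2.68, 2.68]. Speed limits (rad/s): [2.57, 2.57, 3.14, 3.14, 3.14, 3.14].

## Interface

Orientations are given as a unit quaternion [w, x, y, z].
In Python, from plant import sense, capture, calibration, sign_off, recognise gives the robot as it stands.
- The arm moves only by the tool send_rows, never from a script. Its argument "targets" is a list that holds one entry, the list of rows, each a list of 7 numbers: the shift along the tool's x, y, z in mm, then the turn, a rotation vector about the tool's x, y, z in degrees, then the finger opening in mm, from 0 to 85.4. In form: [[[tx, ty, tz, ax, ay, az, fingers], ...]]. A call has 1 to 12 rows; each row shifts and turns the commanded pose from where the row before left it, along the tool's axes as they then stand; what a row does not reach is not made up. A row lasts 1/8 s, in which the tool goes at most 62.5 mm and 10.7 degrees, less where a joint would pass 70% of its speed; a pose out of reach is approached as far as the arm can. A call with a gripper value outside its range is refused whole. The fingers move at their own pace and stop on an object; the grip force is fixed at half the most. Time passes only in rows, so rows that do not move let the fingers close. It gives the time, the measured TCP pose, the force, the opening and the grip force at its end, in the units of the state.
- sense(): the state, without advancing time (a new reading comes with each control period).
- capture(name): name is "side" or "top" or "wrist"; returns (picture, depth): 480x640x3 uint8, red, green, blue; 480x640 float32, m along the optical axis (not along the pixel's ray), 0 where there is no reading.
- calibration(name): a dict with "intrinsics" (3x3 intrinsics, pixels), "k1" (the pictures are not rectified: a ray, as slopes to the right and down, at radius r is drawn at 1 + k1 r^2 times it, then the intrinsics apply), "R" (3x3) and "t" (3): a world point X has camera coordinates R X + t. Camera axes: x right, y down, z forward; pixel columns grow to the right and rows downward; lengths in m; the calibration is good to about 2 mm. A picture is of the moment at which its call begins: read the wrist's pose just before it. calibration takes no time and is no camera call; for the wrist camera it gives the pose at the moment of the call.
- sign_off(): hands the job in; it is judged then, once.
Trained networks look in the newest picture that a camera, given by its name, has taken for a name from the list of things; names that differ only in an ending like _2 or _b are one class to them, and where a whole thing is asked for, a point or a joint stands for the part that bears it (a point fixed in the world has none). Each returns a list of dicts, best first, with "conf" (0 to 1); they miss things now and then, are a little off and sometimes report something else, mostly with a low value. They report only what shows in the picture. A call takes as long as a camera call.
- recognise(camera, label): "at" ([column, row] in pixels, amid what is visible of it).
The state is a dict: "time_s": time; "joint_pos": joint angles; "qvel": joint speeds; "tau": joint torques, N m; "tcp_pos": TCP position; "ee_rot": TCP orientation; "ft_force": force on the tool from outside, world axes, zero at the start; "wrist_torque": the same for the moment, N m; "opening": opening from 0.0 (shut) to 1.0 (fully open); "finger_force": force on a finger pad.
Only numpy, scipy, OpenCV 4.12 (cv2) and the standard library are available. Lean on these libraries where they do the work, as an engineer would, in place of code of your own. Each camera call takes 0.05 s, during which the arm holds its last target. There are 200 camera calls.

## Working session

There is one attempt and no reset: what is moved stays moved. The work goes in short steps, Python scripts to look and compute and a tool call to move; the robot and the scene stay as the last step left them, time stands still between calls to the robot, and variables do not carry over. Pictures are saved under pics/ and viewed, at most 10 in all, crops included, and the job is handed in when it is done.

Besides the shell and the picture viewer there is one more tool, called after "Call:" by a JSON object that holds its "fn" and its "kwargs". send_rows: Moves the arm, as the interface text tells. Its arguments: {"type":"object","properties":{"targets":{"type":"array","items":{"type":"array","items":{"type":"array","items":{"type":"number"}}}}},"required":["targets"]}

```bash
mkdir -p pics; ls; cat > h.py <<'E'
import numpy as np, cv2
from plant import sense, capture, calibration, sign_off, recognise
from scipy.spatial.transform import Rotation as Rn
def R(q): return Rn.from_quat([q[1],q[2],q[3],q[0]]).as_matrix()
def ray(c,px):
    K=np.array(c["intrinsics"]);k=c["k1"]
    d=np.array([(px[0]-K[0,2])/K[0,0],(px[1]-K[1,2])/K[1,1]]);u=d.copy()
    for _ in range(20): u=d/(1+k*(u@u))
    return np.r_[u,1]
def world(c,px,depth=None,z=None):
    Rc=np.array(c["R"]);t=np.array(c["t"]);r=ray(c,px)
    o=-Rc.T@t; v=Rc.T@r
    return o+v*(depth if depth is not None else (z-o[2])/v[2])
def cloud(c,D,step=1):
    K=np.array(c["intrinsics"]);k=c["k1"]
    v,u=np.mgrid[0:480:step,0:640:step];d=np.stack([(u-K[0,2])/K[0,0],(v-K[1,2])/K[1,1]],-1)
    w=d.copy()
    for _ in range(20): w=d/(1+k*(w**2).sum(-1,keepdims=True))
    P=np.concatenate([w,np.ones(w.shape[:2]+(1,))],-1)*D[::step,::step,None]
    return (P-np.array(c["t"]))@np.array(c["R"])
def save(n,im): cv2.imwrite(f"pics/{n}.png",im[:,:,::-1])
E
python3 - <<'E'
from h import *
np.set_printoptions(precision=4,suppress=True)
print(sense())
for n in("top","side"):
    c=calibration(n);im,D=capture(n);save(n,im);np.savez(n,im=im,D=D)
    print(n,c["k1"],-np.array(c["R"]).T@c["t"])
    for l in("flashing","lap_line","welt","roof_deck","courses","shingle"):
        for r in recognise(n,l)[:2]:
            u,v=map(int,r["at"]);d=D[v,u];print(l,r["conf"],r["at"],world(c,r["at"],depth=d) if d else None)
E
```

```text
pics
{'time_s': 0.0, 'joint_pos': array([-1.4155,  0.3076,  1.5076,  0.    ,  1.3284, -0.0735]), 'qvel': array([ 0.0005, -0.    , -0.0009, -0.001 ,  0.0001, -0.0004]), 'tau': array([ -0.0014, -45.756 , -25.1911,  -0.0004,   0.0129,   0.    ]), 'tcp_pos': array([ 0.1303, -0.5594,  0.2474]), 'ee_rot': array([-0.001 ,  0.9935,  0.1141, -0.    ]), 'ft_force': array([0.485 , 0.0851, 0.0054]), 'wrist_torque': array([-0.0044, -0.0293,  0.0177]), 'finger_force': 0.0, 'opening': 0.9994248228534122}
top 0.018430078141882758 [ 0.3303 -0.058   1.3481]
lap_line 0.86 [265.9, 259.1] [0.5579 0.1157 0.0054]
welt 0.34 [368.6, 256.8] [ 0.5537 -0.1728  0.0203]
roof_deck 0.85 [370.2, 257.3] [ 0.5525 -0.1774  0.0182]
courses 0.65 [367.1, 225.7] [ 0.6388 -0.171   0.0368]
shingle 0.76 [365.5, 222.2] [ 0.6489 -0.167   0.0369]
side -0.03524503326592567 [0.4097 0.9905 1.0404]
flashing 0.72 [307.4, 297.4] [0.5613 0.1183 0.0002]
lap_line 0.82 [308.8, 299.1] [0.5567 0.1249 0.0021]
lap_line 0.64 [382.2, 255.1] [ 0.3843 -0.0364  0.0229]
welt 0.64 [307.5, 296.5] [0.5615 0.1154 0.0003]
roof_deck 0.83 [320.1, 221.8] [ 0.5673 -0.1492  0.0183]
roof_deck 0.27 [307.9, 298.1] [0.559  0.1244 0.005 ]
courses 0.97 [293.8, 217.4] [ 0.6406 -0.1365  0.0366]
courses 0.61 [310.1, 300.2] [0.553  0.1276 0.0017]
shingle 0.81 [294.0, 209.0] [ 0.6469 -0.1746  0.035 ]
shingle 0.5 [309.5, 299.4] [0.555  0.1243 0.0005]
```

View pics/top.png

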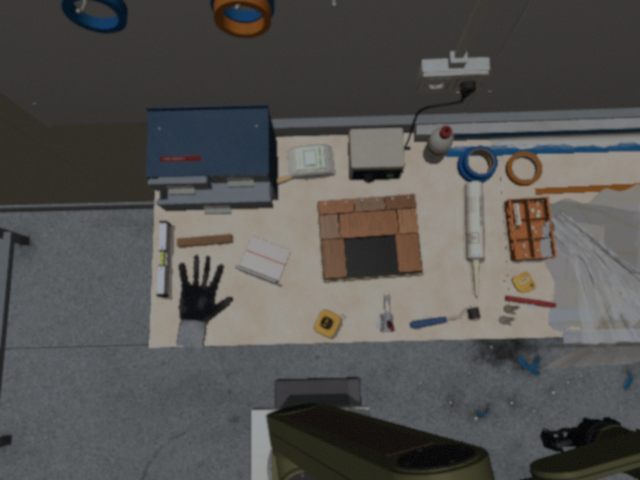

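View pics/side.png

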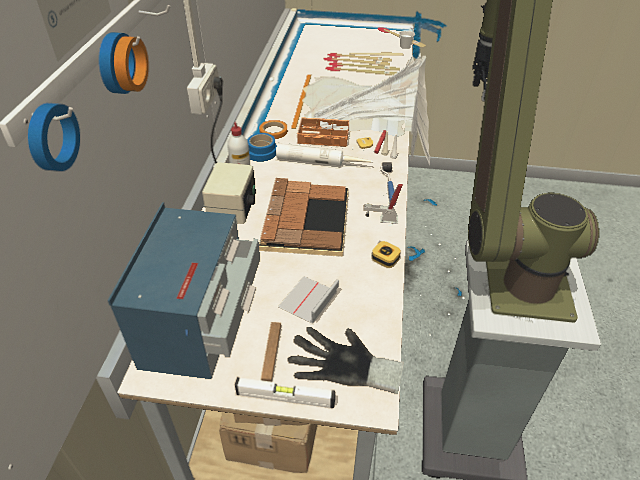

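The top view shows the flashing at about (265,260), slightly rotated, and the roof sample at (370,237) with the pocket at (371,256). The cartridge is at (475,225). Next I fit poses from both fixed cameras.

```bash
python3 - <<'E'
from h import *
np.set_printoptions(precision=4,suppress=True)
for n in("top","side"):
    z=np.load(n+".npz");im=z["im"].astype(int);D=z["D"];c=calibration(n);P=cloud(c,D)
    box=lambda a,b,e,f:(P[...,0]>a)&(P[...,0]<b)&(P[...,1]>e)&(P[...,1]<f)&(D>0)
    red=(im[...,0]-im[...,1]>50)&(im[...,0]-im[...,2]>50)&box(.48,.65,.04,.2)
    v,u=np.nonzero(red);Q=np.array([world(c,(a,b),z=.003) for a,b in zip(u,v)])
    m=Q.mean(0);e=np.linalg.svd(Q-m)[2][0];print(n,"red",len(Q),m,np.ptp((Q-m)@e),"yaw",np.degrees(np.arctan2(-e[0],e[1]))%180)
    w=box(.42,.65,.03,.22)&(P[...,2]>.03)&(P[...,2]<.07);Q=P[w];m=Q.mean(0)
    if len(Q)>3: e=np.linalg.svd((Q-m)[:,:2])[2][0];print("welt",len(Q),m,"yaw",np.degrees(np.arctan2(-e[0],e[1]))%180)
    # black underlay
    bl=(im.max(-1)<50)&box(.42,.72,-.3,-.05)&(P[...,2]>.012)&(P[...,2]<.03)
    k,lab,st,_=cv2.connectedComponentsWithStats(bl.astype(np.uint8));i=1+st[1:,4].argmax()
    v,u=np.nonzero(lab==i);Q=np.array([world(c,(a,b),z=.02) for a,b in zip(u,v)])
    r=cv2.minAreaRect((Q[:,:2]*1000).astype(np.float32));print("pocket",len(Q),r)
    dk=box(.42,.80,-.35,.0)&(P[...,2]>.012)&(P[...,2]<.06);k,lab,st,_=cv2.connectedComponentsWithStats(dk.astype(np.uint8));i=1+st[1:,4].argmax()
    print("deck",st[i],cv2.minAreaRect((P[lab==i][:,:2]*1000).astype(np.float32)))
E
```

```text
<stdin>:8: RuntimeWarning: Mean of empty slice.
  ret = ret.dtype.type(ret / rcount)
Traceback (most recent call last):
numpy.linalg.LinAlgError: 1-dimensional array given. Array must be at least two-dimensional
```

```bash
cat > m.py <<'E'
from h import *
np.set_printoptions(precision=4,suppress=True)
for n in("top","side"):
    z=np.load(n+".npz");im=z["im"].astype(int);D=z["D"];c=calibration(n);P=cloud(c,D)
    box=lambda a,b,e,f:(P[...,0]>a)&(P[...,0]<b)&(P[...,1]>e)&(P[...,1]<f)&(D>0)
    red=(im[...,0]-im[...,1]>25)&(im[...,1]-im[...,2]<12)&box(.48,.62,.04,.19)&(P[...,2]<.015)
    v,u=np.nonzero(red);Q=np.array([world(c,(a,b),z=.003) for a,b in zip(u,v)])
    if len(Q)>3:m=Q.mean(0);e=np.linalg.svd(Q-m)[2][0];print(n,"red",len(Q),m,np.ptp((Q-m)@e),"yaw",np.degrees(np.arctan2(-e[0],e[1]))%180)
    w=box(.42,.65,.03,.22)&(P[...,2]>.03)&(P[...,2]<.07);Q=P[w];m=Q.mean(0)
    if len(Q)>3: e=np.linalg.svd((Q-m)[:,:2])[2][0];print("welt",len(Q),m,"yaw",np.degrees(np.arctan2(-e[0],e[1]))%180)
    bl=(im.max(-1)<60)&box(.42,.72,-.3,-.05)&(P[...,2]>.012)&(P[...,2]<.03)
    k,lab,st,_=cv2.connectedComponentsWithStats(bl.astype(np.uint8));i=1+st[1:,4].argmax()
    v,u=np.nonzero(lab==i);Q=np.array([world(c,(a,b),z=.02) for a,b in zip(u,v)])
    r=cv2.minAreaRect((Q[:,:2]*1000).astype(np.float32));print("pocket",len(Q),r)
    dk=box(.42,.80,-.35,.0)&(P[...,2]>.012)&(P[...,2]<.06);k,lab,st,_=cv2.connectedComponentsWithStats(dk.astype(np.uint8));i=1+st[1:,4].argmax()
    print("deck",st[i],cv2.minAreaRect((P[lab==i][:,:2]*1000).astype(np.float32)))
E
python3 m.py
```

```text
top red 28 [0.5627 0.1139 0.003 ] 0.10780056127739451 yaw 157.21751918293214
welt 152 [0.5134 0.14   0.0454] yaw 157.58022750739246
pocket 2028 ((556.16162109375, -187.22119140625), (114.02871704101562, 164.02613830566406), 2.8324029445648193)
deck [ 317  194  107   87 8000] ((611.4109497070312, -177.41015625), (229.9691162109375, 280.1183776855469), 2.6946868896484375)
side red 66 [0.5654 0.1199 0.003 ] 0.11710367831219044 yaw 157.49396239916294
welt 221 [0.5143 0.148  0.0415] yaw 157.4876020991518
pocket 1200 ((558.1961669921875, -203.43051147460938), (111.8039779663086, 184.70823669433594), 3.0102250576019287)
deck [ 259  178   89   76 5386] ((612.7135620117188, -170.6106719970703), (229.49497985839844, 285.0633239746094), 2.6737313270568848)
```

```bash
cat >> h.py <<'E'
def Ry(yaw):  # tool down, tool x at yaw (deg)
    c,s=np.cos(np.radians(yaw)),np.sin(np.radians(yaw)); return np.array([[c,s,0],[s,-c,0],[0,0,-1]])
def plan(wps,g,step=50,p=None,M=None):
    s=sense();p=np.array(s["tcp_pos"]) if p is None else np.array(p);M=R(s["ee_rot"]) if M is None else M
    for q,yaw,*sp in wps:
        st=sp[0] if sp else step
        q=np.array(q);T=Ry(yaw);rv=Rn.from_matrix(M.T@T).as_rotvec(degrees=True)
        n=int(np.ceil(max(np.linalg.norm(q-p)*1000/st,np.linalg.norm(rv)/9.5,1)));dp=(q-p)/n
        for i in range(n):
            r=np.round(np.r_[M.T@dp*1000,rv/n],1);print("[%s,%s],"%(",".join("%g"%x for x in r),g))
            p=p+M@r[:3]/1000;M=M@Rn.from_rotvec(r[3:],degrees=True).as_matrix()
        print("-> ",np.round(p,4))
    return p,M
E
python3 - <<'E'
from h import *
plan([((.36,-.42,.25),40),((.515,.14,.23),67.5)],85)
E
```

```text
[42.6,-14.1,-0.3,-0,-0,-4.5,85],
[43.5,-10.7,-0.3,-0,-0,-4.5,85],
[44.2,-7.2,-0.3,-0,-0,-4.5,85],
[44.7,-3.7,-0.3,-0,-0,-4.5,85],
[44.8,-0.2,-0.3,-0,-0,-4.5,85],
[44.7,3.3,-0.3,-0,-0,-4.5,85],
->  [ 0.36   -0.42    0.2501]
[39.9,-27.4,1.7,0,-0,-2.3,85],
[41,-25.7,1.7,0,-0,-2.3,85],
[42,-24.1,1.7,0,-0,-2.3,85],
[42.9,-22.4,1.7,0,-0,-2.3,85],
[43.8,-20.6,1.7,0,-0,-2.3,85],
[44.6,-18.9,1.7,0,-0,-2.3,85],
[45.3,-17.1,1.7,0,-0,-2.3,85],
[46,-15.2,1.7,0,-0,-2.3,85],
[46.5,-13.4,1.7,0,-0,-2.3,85],
[47,-11.5,1.7,0,-0,-2.3,85],
[47.5,-9.6,1.7,0,-0,-2.3,85],
[47.8,-7.7,1.7,0,-0,-2.3,85],
->  [0.5148 0.14   0.2297]
```

Call:
{"fn": "send_rows", "kwargs": {"targets": [[[42.6,-14.1,-0.3,0,0,-4.5,85],[43.5,-10.7,-0.3,0,0,-4.5,85],[44.2,-7.2,-0.3,0,0,-4.5,85],[44.7,-3.7,-0.3,0,0,-4.5,85],[44.8,-0.2,-0.3,0,0,-4.5,85],[44.7,3.3,-0.3,0,0,-4.5,85],[40,-27.4,1.7,0,0,-2.3,85],[41,-25.7,1.7,0,0,-2.3,85],[42,-24,1.7,0,0,-2.3,85],[43,-22.4,1.7,0,0,-2.3,85]]]}}

```text
time_s: 1.95
tcp_pos: [0.4121, -0.2319, 0.2435]
ee_rot: [0.0, 0.909, 0.418, 0.0]
ft_force: [0.5, -0.3, -0.3]
opening: 0.994
finger_force: 0.0
```

Call:
{"fn": "send_rows", "kwargs": {"targets": [[[43.8,-20.6,1.7,0,0,-2.3,85],[44.6,-18.9,1.7,0,0,-2.3,85],[45.3,-17,1.7,0,0,-2.3,85],[46,-15.2,1.7,0,0,-2.3,85],[46.5,-13.4,1.7,0,0,-2.3,85],[47,-11.5,1.7,0,0,-2.3,85],[47.5,-9.6,1.7,0,0,-2.3,85],[47.8,-7.7,1.7,0,0,-2.3,85],[0,0,0,0,0,0,85]]]}}

```text
time_s: 3.08
tcp_pos: [0.5159, 0.1431, 0.2296]
ee_rot: [-0.0, 0.829, 0.559, 0.001]
ft_force: [-0.6, 0.5, -0.8]
opening: 0.992
finger_force: 0.0
```

```bash
cat > w.py <<'E'
from h import *
import sys
np.set_printoptions(precision=4,suppress=True)
s=sense();print(s["time_s"],s["tcp_pos"],R(s["ee_rot"])[:,0])
c=calibration("wrist");im,D=capture("wrist");n=sys.argv[1];save(n,im);np.savez(n,im=im,D=D,R=c["R"],t=c["t"],K=c["intrinsics"],k1=c["k1"])
print(c["k1"],-np.array(c["R"]).T@c["t"])
P=cloud(c,D);I=im.astype(int)
red=(I[...,0]-I[...,1]>40)&(I[...,0]-I[...,2]>40)&(P[...,2]<.015)&(D>0)
print("redpx",red.sum())
if red.sum()>20:
    k,lab,st,_=cv2.connectedComponentsWithStats(red.astype(np.uint8));i=1+st[1:,4].argmax()
    v,u=np.nonzero(lab==i);Q=np.array([world(c,(a,b),z=.003) for a,b in zip(u,v)])
    print("red",cv2.minAreaRect((Q[:,:2]*1000).astype(np.float32)),st[i])
w=(P[...,2]>.038)&(P[...,2]<.06)&(D>0)
k,lab,st,_=cv2.connectedComponentsWithStats(w.astype(np.uint8))
for i in range(1,k):
    if st[i,4]>150: print("high",st[i],P[lab==i][:,2].mean(),cv2.minAreaRect((P[lab==i][:,:2]*1000).astype(np.float32)))
E
python3 w.py w1
```

```text
3.075 [0.5159 0.1431 0.2296] [0.3753 0.9269 0.0013]
-0.0039803452556550125 [0.5436 0.2111 0.3567]
redpx 324
red ((562.1024780273438, 116.7823486328125), (118.30066680908203, 2.8092899322509766), 67.43576049804688) [363 151   9 116 324]
high [273  37  39  27 661] 0.04406423162438361 ((548.477783203125, 272.4327697753906), (14.43938159942627, 32.72817611694336), 81.44982147216797)
high [273  90  30  20 392] 0.04042801178828933 ((531.2887573242188, 240.3124542236328), (14.82861042022705, 24.19155502319336), 67.43190002441406)
high [ 306  150   10  133 1237] 0.04712243029153589 ((510.89813232421875, 139.9185791015625), (120.11094665527344, 7.946710109710693), 67.56684875488281)
high [ 528  304   61   70 2454] 0.045315423630069594 ((691.766357421875, -73.44223022460938), (42.68059539794922, 77.50310516357422), 2.6151282787323)
```

View pics/w1.png

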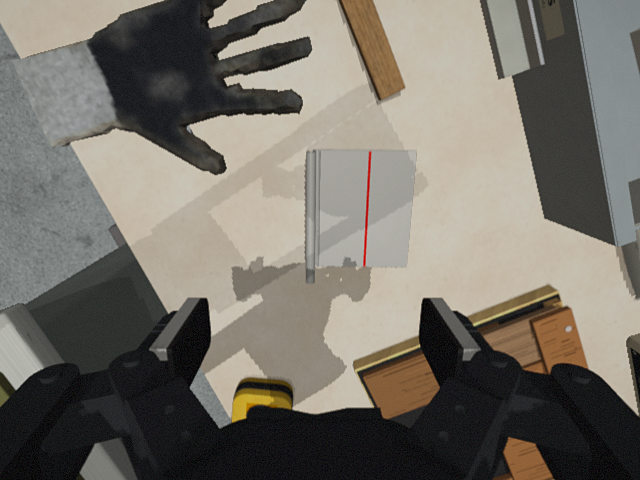

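The wrist view shows the welt at column ~310, rows 150–283, and the red line at column ~367. The fits agree: welt centre (0.511, 0.139), yaw −22.5°. I look at the pocket from above before grasping.

```bash
python3 - <<'E'
from h import *
plan([((.59,-.14,.23),92.6)],50)
E
```

```text
[-38.7,29.2,-0.1,-0,0,-4.1,50],
[-40.7,26.4,-0.1,-0,0,-4.1,50],
[-42.5,23.4,-0.1,-0,0,-4.1,50],
[-44.1,20.3,-0.1,-0,0,-4.1,50],
[-45.4,17.1,-0.1,-0,0,-4.1,50],
[-46.5,13.8,-0.1,-0,0,-4.1,50],
->  [ 0.59   -0.14    0.2302]
```

Call:
{"fn": "send_rows", "kwargs": {"targets": [[[-38.7,29.2,0,0,0,-4.1,50],[-40.7,26.4,0,0,0,-4.1,50],[-42.5,23.4,0,0,0,-4.1,50],[-44,20.3,0,0,0,-4.1,50],[-45.4,17,0,0,0,-4.1,50],[-46.5,13.8,0,0,0,-4.1,50],[0,0,0,0,0,0,50]]]}}

```text
time_s: 4.0
tcp_pos: [0.5889, -0.1464, 0.2296]
ee_rot: [0.001, 0.695, 0.719, -0.001]
ft_force: [0.0, 0.2, -0.2]
opening: 0.582
finger_force: 0.0
```

```bash
python3 w.py w2 | head -3; python3 - <<'E'
from h import *
z=np.load("w2.npz");P=cloud(dict(R=z["R"],t=z["t"],intrinsics=z["K"],k1=float(z["k1"])),z["D"])
np.set_printoptions(precision=1,suppress=True,linewidth=150)
c,s=np.cos(np.radians(2.65)),np.sin(np.radians(2.65))
d=(P[...,:2]-[.612,-.175]);x=(d@[c,s]*1000);y=(d@[-s,c]*1000);h=P[...,2]*1000
ok=(z["D"]>0)
print("underlay z",np.median(h[ok&(abs(y)<60)&(x>-100)&(x<-30)]),"midshingle z",np.median(h[ok&(abs(y)<60)&(x>20)&(x<60)]))
for yy in (-60,-30,0,30,60):   # shingle lower edge: last underlay x, first shingle x
    m=ok&(abs(y-yy)<3)&(x<60);print("y",yy,"under max",np.percentile(x[m&(h<24)],99.5),"sh min",np.percentile(x[m&(h>32)],.5), "deck min",np.percentile(x[m&(h>15)],.2))
for xx in (-90,-70,-50,-30):
    m=ok&(abs(x-xx)<3)&(h<24)&(h>16)&(abs(y)<120);print("x",xx,"pocket y",np.percentile(y[m],[.5,99.5]))
m=ok&(h>15)&(abs(x)<100);print("deck y",y[m&(abs(y)<150)].min(),y[m&(abs(y)<150)].max())
E
```

```text
4.0 [ 0.5889 -0.1464  0.2296] [-0.0344  0.9994 -0.0018]
-0.0039803452556550125 [ 0.5864 -0.0727  0.3565]
redpx 1
underlay z 279.6285333589098 midshingle z 279.3984605297527
y -60 under max -3.8774656130361667 sh min -2.6168608268859272 deck min -117.30396877401074
y -30 under max -3.954765541352207 sh min -254.86784939287404 deck min -254.9791035210415
y 0 under max -4.107593910535623 sh min -2.768161111435477 deck min -117.04511256597505
y 30 under max -4.164168879004921 sh min -75.17491433846492 deck min -115.42872105564592
y 60 under max -3.341929138366229 sh min -2.384540715819671 deck min -117.09940133075631
x -90 pocket y [-49.5  69.4]
x -70 pocket y [-73.1  70.1]
x -50 pocket y [-72.9  69.8]
x -30 pocket y [-72.9  69.7]
deck y -137.02436354194813 138.657083319668
```

View pics/w2.png

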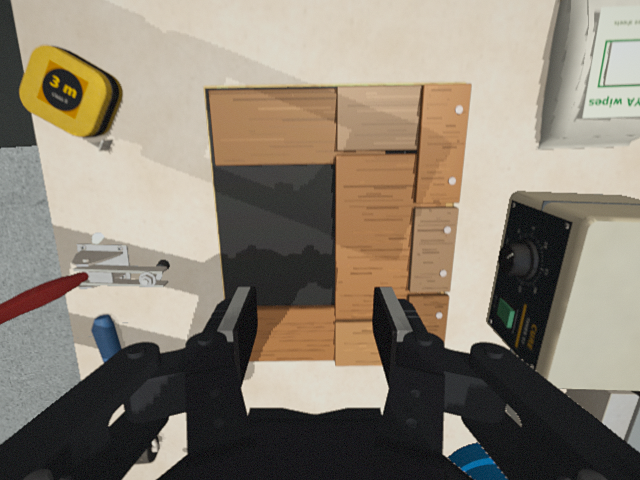

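The pocket is clear. Its left edge is at column ~215 and the middle shingle's lower edge is at column ~335, rows 155–320. That puts the courses origin at (0.609, −0.1766), yaw 2.65°. Now back to the welt.

```bash
python3 - <<'E'
from h import *
s=sense();print(s["tcp_pos"],s["time_s"])
plan([((.511,.139,.12),67.5),((.511,.139,.031),67.5,25)],50)
E
```

```text
[ 0.58813493 -0.14421124  0.22949427] 4.05
[40.8,-9.6,15.6,-0,0,3.5,50],
[40.2,-12.1,15.6,-0,0,3.5,50],
[39.4,-14.5,15.6,-0,0,3.5,50],
[38.4,-16.9,15.6,-0,0,3.5,50],
[37.3,-19.2,15.6,-0,0,3.5,50],
[36.1,-21.4,15.6,-0,0,3.5,50],
[34.7,-23.6,15.6,-0,0,3.5,50],
->  [0.5108 0.1392 0.1203]
[-0,0.1,22.3,-0,0,0,50],
[-0,0.1,22.3,-0,0,0,50],
[-0,0.1,22.3,-0,0,0,50],
[-0,0.1,22.3,-0,0,0,50],
->  [0.5111 0.139  0.0311]
```

Call:
{"fn": "send_rows", "kwargs": {"targets": [[[40.8,-9.6,15.6,0,0,3.5,50],[40.2,-12,15.6,0,0,3.5,50],[39.4,-14.5,15.6,0,0,3.5,50],[38.4,-17,15.6,0,0,3.5,50],[37.3,-19.2,15.6,0,0,3.5,50],[36,-21.4,15.6,0,0,3.5,50],[34.7,-23.6,15.6,0,0,3.5,50],[0,0,0,0,0,0,50],[0,0,0,0,0,0,50],[0,0,0,0,0,0,50]]]}}

```text
time_s: 5.3
tcp_pos: [0.5108, 0.1408, 0.1211]
ee_rot: [0.0, 0.83, 0.557, 0.0]
ft_force: [0.6, 0.1, 0.9]
opening: 0.583
finger_force: 0.0
```

```bash
python3 w.py w3; python3 - <<'E'
from h import *
print(sense()["tcp_pos"]);plan([((.511,.139,.031),67.5,25)],50)
E
```

```text
5.3 [0.5108 0.1408 0.1211] [0.3784 0.9256 0.0004]
-0.0039803452556550125 [0.5386 0.2089 0.2482]
redpx 515
red ((566.7931518554688, 127.56251525878906), (96.70439910888672, 2.7143683433532715), 67.4714584350586) [389 153  13 134 515]
high [256   0  59  19 770] 0.042774480317955284 ((546.714599609375, 268.20660400390625), (8.333362579345703, 29.72920036315918), 66.93769836425781)
high [258  62  46  31 952] 0.0403625806263454 ((531.7355346679688, 239.84902954101562), (14.672831535339355, 24.379196166992188), 63.17413330078125)
high [ 308  154   15  193 2674] 0.04721966842692825 ((510.7078857421875, 139.67742919921875), (120.5385513305664, 8.127887725830078), 67.4644775390625)
high [621 386  19  66 600] 0.042628755571382924 ((673.9603271484375, -65.46121215820312), (62.218727111816406, 11.367226600646973), 83.19398498535156)
[0.51092487 0.14070341 0.12112761]
[-0.4,0.2,22.5,0,-0,0.1,50],
[-0.4,0.2,22.5,0,-0,0.1,50],
[-0.4,0.2,22.5,0,-0,0.1,50],
[-0.4,0.2,22.5,0,-0,0.1,50],
->  [0.5112 0.1389 0.0311]
```

Call:
{"fn": "send_rows", "kwargs": {"targets": [[[-0.3,0,22.5,0,0,0,50],[-0.3,0,22.5,0,0,0,50],[-0.3,0,22.5,0,0,0,50],[-0.3,0,22.5,0,0,0,50],[0,0,0,0,0,0,50],[0,0,0,0,0,0,0],[0,0,0,0,0,0,0],[0,0,0,0,0,0,0],[0,0,0,0,0,0,0],[0,0,0,0,0,0,0]]]}}

```text
time_s: 6.6
tcp_pos: [0.5108, 0.1405, 0.0317]
ee_rot: [0.001, 0.83, 0.558, 0.001]
ft_force: [-0.1, -0.6, 6.0]
opening: 0.089
finger_force: 59.7
```

```bash
python3 - <<'E'
from h import *
s=sense();print(s["tcp_pos"],s["finger_force"],s["opening"],s["ft_force"])
E
```

```text
[0.51076073 0.14052769 0.03167258] 59.68200132250786 0.08871595297564809 [-0.07176654 -0.62706874  6.03804051]
```

```bash
python3 - <<'E'
from h import *
plan([((.511,.1405,.125),67.5,32),((.496,-.181,.125),92.65,40),((.496,-.181,.068),92.65,20)],0)
E
```

```text
[0.1,0.1,-31.1,0,-0,0.1,0],
[0.1,0.1,-31.1,0,-0,0.1,0],
[0.1,0.1,-31.1,0,-0,0.1,0],
->  [0.5109 0.1407 0.125 ]
[-33.7,12.1,-0,0,-0,-2.8,0],
[-34.2,10.5,-0,0,-0,-2.8,0],
[-34.7,8.8,-0,0,-0,-2.8,0],
[-35.1,7.1,-0,0,-0,-2.8,0],
[-35.4,5.4,-0,0,-0,-2.8,0],
[-35.6,3.6,-0,0,-0,-2.8,0],
[-35.7,1.9,-0,0,-0,-2.8,0],
[-35.8,0.1,-0,0,-0,-2.8,0],
[-35.7,-1.6,-0,0,-0,-2.8,0],
->  [ 0.496  -0.1811  0.1249]
[0,-0,19,0,-0,0,0],
[0,-0,19,0,-0,0,0],
[0,-0,19,0,-0,0,0],
->  [ 0.4961 -0.181   0.0679]
```

Call:
{"fn": "send_rows", "kwargs": {"targets": [[[0,0,-31,0,0,0.1,0],[0,0,-31,0,0,0.1,0],[0,0,-31,0,0,0.1,0],[-33.7,12,0,0,0,-2.8,0],[-34.2,10.5,0,0,0,-2.8,0],[-34.7,8.8,0,0,0,-2.8,0],[-35,7,0,0,0,-2.8,0],[-35.4,5.4,0,0,0,-2.8,0],[-35.6,3.6,0,0,0,-2.8,0],[-35.7,1.9,0,0,0,-2.8,0],[-35.8,0,0,0,0,-2.8,0],[-35.7,-1.6,0,0,0,-2.8,0]]]}}

```text
time_s: 8.1
tcp_pos: [0.494, -0.182, 0.1234]
ee_rot: [-0.0, 0.69, 0.724, -0.0]
ft_force: [0.5, 0.1, -2.4]
opening: 0.09
finger_force: 58.8
```

Call:
{"fn": "send_rows", "kwargs": {"targets": [[[0,0,0,0,0,0,0],[0,0,19,0,0,0,0],[0,0,19,0,0,0,0],[0,0,19,0,0,0,0],[0,0,0,0,0,0,0],[0,0,0,0,0,0,0]]]}}

```text
time_s: 8.85
tcp_pos: [0.4948, -0.1807, 0.0669]
ee_rot: [0.0, 0.69, 0.724, 0.0]
ft_force: [-0.0, -0.1, -1.9]
opening: 0.086
finger_force: 58.7
```

```bash
cat > f.py <<'E'
from h import *
import sys
np.set_printoptions(precision=2,suppress=True)
s=sense();n=sys.argv[1];c=calibration("wrist");im,D=capture("wrist");save(n,im);P=cloud(c,D);I=im.astype(int)
p=s["tcp_pos"];u=np.array([np.cos(np.radians(2.65)),np.sin(np.radians(2.65))]);v=np.array([-u[1],u[0]])
o=np.array([.609,-.1766])
C=lambda q:np.stack([(q[...,:2]-o)@u,(q[...,:2]-o)@v,q[...,2]-.02],-1)*1000
print(s["time_s"],"tcp",p,"courses",C(p),"yaw",np.degrees(np.arctan2(*R(s["ee_rot"])[[1,0],0]))-92.65,"tilt",R(s["ee_rot"])[:,2],"F",s["ft_force"],s["finger_force"],s["opening"])
Q=C(P);red=(I[...,0]-I[...,1]>50)&(I[...,0]-I[...,2]>50)&(D>0)&(abs(Q[...,0])<90)&(abs(Q[...,1])<75)
k,lab,st,_=cv2.connectedComponentsWithStats(red.astype(np.uint8))
if k>1:
    i=1+st[1:,4].argmax();q=Q[lab==i];a=np.polyfit(q[:,1],q[:,0],1)
    print("red n",len(q),"mean",q.mean(0),"med z",np.median(q[:,2]),"y range",q[:,1].min(),q[:,1].max(),"slope deg",np.degrees(a[0]),"px",st[i])
    xl=np.median(q[:,0]);zz=lambda a,b,e,f:np.median(Q[...,2][(D>0)&(Q[...,0]>xl+a)&(Q[...,0]<xl+b)&(Q[...,1]>e)&(Q[...,1]<f)])
    print("base z: behind",zz(-30,-20,0,50),"mid",zz(-10,-4,0,50),"ahead",zz(5,15,0,50),zz(30,40,0,50))
sh=lambda y:(D>0)&(Q[...,0]>10)&(Q[...,0]<60)&(abs(Q[...,1]-y)<20)
print("shingle top z",[np.median(Q[...,2][sh(y)]) for y in(-40,0,40)])
m=(D>0)&(Q[...,2]>13)&(Q[...,2]<24)&(Q[...,0]>-12)&(Q[...,0]<20);print("shingle edge x",[np.percentile(Q[...,0][m&(abs(Q[...,1]-y)<8)],1) if (m&(abs(Q[...,1]-y)<8)).any() else None for y in(-50,-20,20,50)])
E
python3 f.py w4
```

```text
8.85 tcp [ 0.49 -0.18  0.07] courses [-114.25    1.23   46.9 ] yaw 0.08335884784996495 tilt [ 0.  0. -1.] F [-0.   -0.06 -1.88] 58.73299598693848 0.0860259568889006
red n 4494 mean [ 20.51 -27.32  17.26] med z 17.266939025610796 y range -70.52994605694322 10.79186789169692 slope deg -2.9197719507123745 px [ 534  270  106  141 4494]
base z: behind 2.68003095130406 mid 17.22509109368866 ahead 17.293692089260304 nan
shingle top z [np.float64(17.321251757007527), np.float64(17.261671790963632), np.float64(17.2838076970489)]
shingle edge x [np.float64(0.15387761000656072), np.float64(0.02012106741919895), np.float64(-0.10779262431999034), np.float64(-0.5693136875868593)]
  return _methods._mean(a, axis=axis, dtype=dtype,
  ret = ret.dtype.type(ret / rcount)
```

View pics/w4.png

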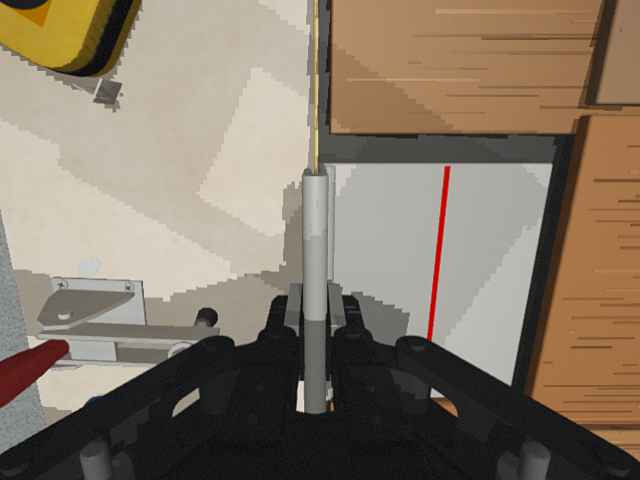

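The picture shows the flashing squarely over the pocket: red line at columns 430–447, leading edge at 513–553, shingle edge at 530–580, left gap visible at rows 135–165. I fix the red filter, which was catching cedar.

```bash
sed -i 's/(I\[...,0\]-I\[...,2\]>50)&(D>0)/(I[...,1]-I[...,2]<15)\&(I[...,0]-I[...,2]>50)\&(D>0)/' f.py; python3 -W ignore f.py w5
```

```text
8.9 tcp [ 0.5  -0.18  0.07] courses [-113.94    0.95   47.21] yaw 0.07679298862579742 tilt [ 0. -0. -1.] F [ 0.57  0.14 -1.59] 58.73289227485657 0.09059280922761273
red n 1003 mean [-57.77  20.18  20.39] med z 20.085869837642527 y range -25.337949131682485 59.059625802731375 slope deg -0.0008320515286330697 px [ 427  166   24  175 1003]
base z: behind 83.56505331787498 mid 109.43073991852513 ahead 19.824748483276764 19.819777372097352
shingle top z [np.float64(17.29934884732645), np.float64(17.25716341220338), np.float64(17.28142485263575)]
shingle edge x [np.float64(0.16536896651014213), np.float64(-0.060813495691859364), np.float64(-0.08754981848217573), np.float64(-0.49932294460369864)]
```

Call:
{"fn": "send_rows", "kwargs": {"targets": [[[0,0,6,0,0,0,0],[0,0,4.5,0,0,0,0],[0,0,3,0,0,0,0],[0,0,0,0,0,0,0],[0,0,0,0,0,0,0]]]}}

```text
time_s: 9.57
tcp_pos: [0.4947, -0.1812, 0.053]
ee_rot: [-0.0, 0.69, 0.724, -0.0]
ft_force: [0.5, 0.0, -1.8]
opening: 0.09
finger_force: 58.9
```

```bash
python3 -W ignore f.py w6
```

```text
9.575 tcp [ 0.49 -0.18  0.05] courses [-114.43    0.72   32.97] yaw 0.05856699415723199 tilt [-0.  0. -1.] F [ 0.51  0.04 -1.82] 58.89830455183983 0.09025940338419172
red n 1002 mean [-58.29  20.03   6.11] med z 5.820964446878145 y range -25.400645410556894 58.74163212359401 slope deg 0.042205045432896805 px [ 427  166   24  175 1002]
base z: behind 69.05393955942061 mid 95.01272888533491 ahead 5.520940153048716 5.472711719696646
shingle top z [np.float64(17.333847974317713), np.float64(17.254147479010797), np.float64(17.20472704395195)]
shingle edge x [np.float64(-0.3619689789941694), np.float64(-0.39440363067265694), np.float64(-0.5378685555316916), np.float64(-0.6221596053930115)]
```

Call:
{"fn": "send_rows", "kwargs": {"targets": [[[0,6,0,0,0,0,0],[0,8,0,0,0,0,0],[0,8,0,0,0,0,0],[0,6,0,0,0,0,0],[0,0,0,0,0,0,0],[0,0,0,0,0,0,0]]]}}

```text
time_s: 10.38
tcp_pos: [0.5222, -0.1796, 0.0529]
ee_rot: [-0.0, 0.69, 0.724, -0.0]
ft_force: [0.0, 0.2, -2.6]
opening: 0.087
finger_force: 58.9
```

```bash
python3 -W ignore f.py w7
```

```text
10.375 tcp [ 0.52 -0.18  0.05] courses [-86.82   0.98  32.86] yaw 0.06711962967136742 tilt [-0.  0. -1.] F [ 0.03  0.22 -2.61] 58.86869117617607 0.08680933388840627
red n 1003 mean [-30.71  20.09   6.02] med z 5.670484756919267 y range -25.062711268822863 59.06581804178384 slope deg 0.03643364048978936 px [ 427  166   24  175 1003]
base z: behind 68.961654756838 mid 94.82387710346023 ahead 5.389108425352472 16.525940850948874
shingle top z [np.float64(17.341174114903723), np.float64(17.280866655112327), np.float64(17.296839157265257)]
shingle edge x [np.float64(6.978261477325694), np.float64(0.17117595337391112), np.float64(-0.11896568408497454), np.float64(-0.12990532860256454)]
```

Call:
{"fn": "send_rows", "kwargs": {"targets": [[[0,6,0,0,0,0,0],[0,8,0,0,0,0,0],[0,8,0,0,0,0,0],[0,6,0,0,0,0,0],[0,2.5,0,0,0,0,0],[0,0,0,0,0,0,0],[0,0,0,0,0,0,0]]]}}

```text
time_s: 11.3
tcp_pos: [0.5527, -0.1783, 0.0529]
ee_rot: [-0.0, 0.69, 0.724, -0.0]
ft_force: [0.4, 1.0, -1.8]
opening: 0.092
finger_force: 58.9
```

```bash
python3 -W ignore f.py w8
```

```text
11.3 tcp [ 0.55 -0.18  0.05] courses [-56.36   0.94  32.89] yaw 0.05786473218238086 tilt [-0.  0. -1.] F [ 0.42  0.98 -1.75] 58.86801213026047 0.09169820649998033
red n 992 mean [-0.22 20.22  5.98] med z 5.760771592824426 y range -25.47116702430293 59.00150882295481 slope deg 0.018692002733031052 px [427 166  24 175 992]
base z: behind 68.94090666049354 mid 94.87716242364768 ahead 17.249394091223042 17.290569848223026
shingle top z [np.float64(17.324682779755094), np.float64(17.303905569825368), np.float64(17.30502494798371)]
shingle edge x [np.float64(0.34759467541844585), np.float64(0.18778332904658296), np.float64(0.11506506491772606), np.float64(-0.0034690196607061116)]
```

The lap line is at x = −0.2 mm, square, and the shingle is down. Now I press in small steps.

Call:
{"fn": "send_rows", "kwargs": {"targets": [[[0,0,0.5,0,0,0,0],[0,0,0.5,0,0,0,0],[0,0,0,0,0,0,0],[0,0,0,0,0,0,0]]]}}

```text
time_s: 11.85
tcp_pos: [0.553, -0.1784, 0.052]
ee_rot: [-0.0, 0.69, 0.724, -0.0]
ft_force: [0.1, -0.0, -2.1]
opening: 0.09
finger_force: 58.9
```

Call:
{"fn": "send_rows", "kwargs": {"targets": [[[0,0,0.4,0,0,0,0],[0,0,0,0,0,0,0],[0,0,0,0,0,0,0]]]}}

```text
time_s: 12.22
tcp_pos: [0.5531, -0.1784, 0.0517]
ee_rot: [0.0, 0.69, 0.724, 0.0]
ft_force: [-0.1, -0.1, -0.1]
opening: 0.089
finger_force: 59.2
```

Contact has just begun.

Call:
{"fn": "send_rows", "kwargs": {"targets": [[[0,0,0.4,0,0,0,0],[0,0,0,0,0,0,0],[0,0,0,0,0,0,0]]]}}

```text
time_s: 12.6
tcp_pos: [0.5531, -0.1784, 0.0517]
ee_rot: [0.0, 0.69, 0.724, 0.0]
ft_force: [-1.9, 0.4, 5.1]
opening: 0.09
finger_force: 59.8
```

Call:
{"fn": "send_rows", "kwargs": {"targets": [[[0,0,0.3,0,0,0,0],[0,0,0,0,0,0,0],[0,0,0,0,0,0,0]]]}}

```text
time_s: 12.98
tcp_pos: [0.5531, -0.1784, 0.0517]
ee_rot: [0.0, 0.69, 0.724, 0.0]
ft_force: [-2.4, -0.2, 7.4]
opening: 0.093
finger_force: 60.3
```

Call:
{"fn": "send_rows", "kwargs": {"targets": [[[0,0,0.2,0,0,0,0],[0,0,0,0,0,0,0],[0,0,0,0,0,0,0],[0,0,0,0,0,0,0]]]}}

```text
time_s: 13.48
tcp_pos: [0.5531, -0.1784, 0.0517]
ee_rot: [0.0, 0.69, 0.724, 0.0]
ft_force: [-2.7, 0.3, 9.3]
opening: 0.085
finger_force: 60.5
```

```bash
python3 -W ignore f.py w9
```

```text
13.475 tcp [ 0.55 -0.18  0.05] courses [-55.91   0.79  31.69] yaw 0.05922460998252177 tilt [ 0. -0. -1.] F [-2.69  0.33  9.29] 60.46550139784813 0.0848394112600451
red n 993 mean [ 0.28 20.15  4.86] med z 4.620983325070833 y range -25.31198588627795 58.7893915109948 slope deg 0.01534536452310507 px [427 166  24 175 993]
base z: behind 67.61070329233719 mid 93.83952202857364 ahead 17.26988696804944 17.325937716233952
shingle top z [np.float64(17.312759035203314), np.float64(17.294144552265248), np.float64(17.326924245402022)]
shingle edge x [np.float64(0.3657095241422903), np.float64(0.3672395328669695), np.float64(0.12303457449073742), np.float64(0.041549545426165284)]
```

View pics/w9.png

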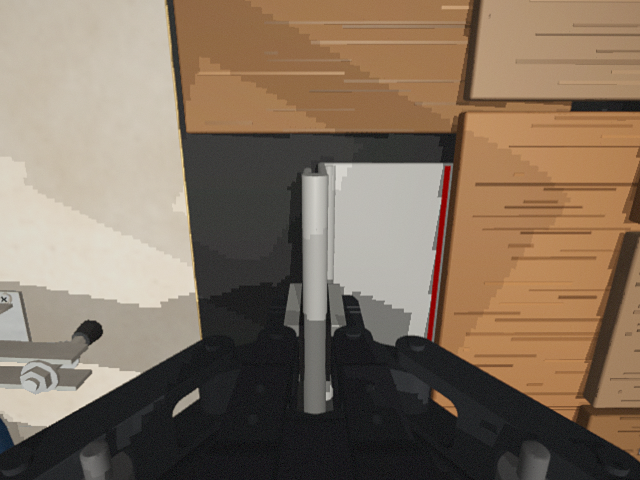

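The picture shows the red line (columns 430–447) running right along the shingle's lower edge (columns 440–458), with the base flat and the shingle down. The push is about 10 N, so I hand in.

```bash
python3 -c "
from plant import sign_off
print(sign_off())"
```

```text
the job is handed in; nothing more can be done
None
```

I handed the job in at about 13.5 s: the lap line measured 0.3 mm from the shingle's lower edge and square to it, the shingle was down, and the gripper was still holding the flashing with a push of roughly 10 N; the sign-off call returned no verdict.

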